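Release the trim saw's flap and hold it at its balance point

ROBOT

A 7-joint arm with a two-finger parallel gripper is mounted at the origin on the work surface. World frame = base frame: x ahead of the robot, y to its left, z up, the work surface at z = 0. Lengths are in m, angles in rad, forces in N, time in s.
With the tool pointing down it reaches from about 0.425 to 0.875 m from the base axis. Payload 4.7 kg.
Tool frame: the origin (TCP) lies at the very end of the fingers, on their centre line; the grasp point (between the pads) lies 19 mm behind it; z points along the fingers, y is the line along which they close (so a half turn about z gives the same grasp; the last joint's range is limited). The gripper opens to 85 mm and grips with 20 to 120 N. Pads are 22 mm wide; open, the fingers measure 114 mm over their backs; the gripper's body (76 mm by 85 mm) begins 54 mm behind the grasp point. The pads swing forward as they close: fully open they stand 13 mm farther back than shut.
Start: joints at [-1.235, 0.321, -0.07, 1.45, 0.023, 1.371, -0.057], TCP at [0.206, 0.617, 0.231] pointing down, gripper open.
Joint ranges: [-2.86, 2.86], [-0.3, 2.09], [-1.38, 1.24], [0.06, 2.45], [-1.56, 4.7], [0.09, 2.05], [-2.69, 2.69]. Speed limits (rad/s): [2.57, 2.57, 3.14, 3.14, 3.14, 3.14, 3.14].

INTERFACE

Orientations are given as [roll, pitch, yaw] about the fixed x, y, z axes, in that order (R = Rz(yaw) Ry(pitch) Rx(roll)).
In Python, from workcell import sense, eyes, ticket gives the robot as it stands. The module is installed in compiled form; this text tells all that it offers.
- The arm moves only by the tool step_arm, never from a script. Its argument "plan" is a list that holds one entry, the list of rows, each a list of 4 numbers: the shift along the tool's x, y, z in cm, then the turn about the tool's z in degrees. A call has 1 to 10 rows; each row is the pose to reach, as a shift and turn from the pose commanded when the call began, along the tool's axes at that moment; what a row does not reach only later rows make up. A row lasts 1/8 s, in which the tool goes at most 62.5 mm and 10.7 degrees, less where a joint would pass 70% of its speed; a pose out of reach is approached as far as the arm can. A call with a gripper value outside its range is refused whole. "claw" is the opening in per cent of the stroke, from 0 (shut) to 100 (fully open), set as the call begins (left out, the last holds). The fingers move at their own pace and stop on an object; "newtons" is the grip in N (left out, the last holds). Time passes only in rows, so rows that repeat a pose let the fingers close. It gives the time, the measured TCP pose, the force, the opening and the grip force at its end, in the units of the state.
- sense(): the state, without advancing time (a new reading comes with each control period).
- eyes.capture(name): name is "scene" or "top"; returns a dict with "img" (420x560x3 uint8, red, green, blue), "fx", "fy", "cx", "cy" (pixels), "world_from_camera" (4x4, takes a point from camera to world coordinates). Camera axes: x right, y down, z forward; pixel columns grow to the right and rows downward; lengths in m; the calibration is good to about 2 mm. A picture is of the moment at which its call begins. There is no depth.
- ticket.sign_off(): hands the job in; it is judged then, once.
Trained networks look in a picture, given as the dict that the camera call returned (one of the last four; its "shot" number tells which), for a name from the list of things; names that differ only in an ending like _2 or _b are one class to them, and where a whole thing is asked for, a point or a joint stands for the part that bears it (a point fixed in the world has none). Each returns a list of dicts, best first, with "score" (0 to 1); they miss things now and then, are a little off and sometimes report something else, mostly with a low value. They report only what shows in the picture. A call takes as long as a camera call. They do not tell look-alikes from the thing itself.
- eyes.trace(picture, thing): "region" (420x560 bool, what is visible of it).
- eyes.pinpoint(picture, thing): "xyz" ([x, y, z] in m, in the coordinates of the camera as it stood for that picture, good to about 4 mm: a listed point, or the origin of a listed thing).
The state is a dict: "time_s": time; "joint_pos": joint angles; "dq": joint speeds; "tau": joint torques, N m; "position": TCP position; "ee_rot": TCP orientation; "wrist_force": force on the tool from outside, world axes, zero at the start; "ft_torque": the same for the moment, N m; "gripper_width": finger opening in m; "gripper_force": force on a finger pad.
Only numpy, scipy, OpenCV 4.12 (cv2) and the standard library are available. Lean on these libraries where they do the work, as an engineer would, in place of code of your own. Each camera call takes 0.05 s, during which the arm holds its last target. There are 200 camera calls.

TASK

Open the small blue trim saw for inspection: press the red release pedal fully down to its stop so that the latch lets go and the flap pops ajar, then take the flap by its steel bar handle and swing it up to its over-centre balance point, standing straight up above its hinge, never letting it go far over to the back. The flap tips either way if let go, so finish with the handle still gripped and the flap held still and upright; leave the core, the bottle and the wrench where they are.

Things in the scene. Friction and masses are not known exactly. Their poses are not given: they have to be found in the camera images.
- saw: benchtop trim saw, fixed: open blue steel tub 190 mm (its own x) by 280 mm (y) by 90 mm high, covered by the hinged flap; a grey motor lies behind it. Origin: centre of the tub's underside, on the bench. Its own -x points from the hinge side to the handle side, its y runs along the hinge line, z up. Its yaw differs from run to run. A steel latch bolt on the handle side, 105 mm to its +y, hooks 10 mm over the flap's edge
- flap (a joint): angle of the flap in rad: 0 shut and latched, about 0.13 popped ajar, 1.571 straight up, which is its balance point (its mass lies in its own plane through the hinge), 2.2 fallen back against its rear stop. Free hinge with little friction: off balance it falls shut or falls back. Mass about 0.5 to 0.75 kg. The latch blocks it until the pedal has been pressed; then a spring plunger lifts it ajar and keeps it so while the pedal rises again
- flap_hinge (a point): middle of the flap's hinge line, 96 mm above the bench; the line runs along the saw's y
- flap_grip (a point): middle of the flap's handle bar: round steel bar 12 mm thick, 120 mm long, parallel to the hinge line and 235 mm from it, in the plane of the flap (a blue frame 190 mm deep, 280 mm wide, 8 mm thick with a clear pane). The bar stands 45 mm clear of the flap's free edge on two 10 mm stems at its ends, so it can be straddled from above at every flap angle; it may turn in the grip as the flap swings. 96 mm above the bench when shut, about 127 mm ajar, 331 mm at balance
- pedal (a joint): angle of the release pedal in rad: 0 up, 0.25 fully down on its stop. Sprung: needs about 3 N at the start and 9 to 14 N at the stop, at the rubber pad; rises again when released. The latch lets go at about 0.16 rad; keep the pedal down about half a second so that the flap can rise
- pedal_pad (a point): press point on top of the black rubber pad of the red pedal plate (105 by 70 mm), 78 mm from the pedal's hinge toward its free end, about 54 mm above the bench with the pedal up; it moves down about 19 mm (and 2 mm outward) to the stop. The pedal stands on its own dark steel base 140 by 90 mm fixed to the bench
- core_mid (a point): bystander: reddish drill core standing upright, 50 mm across, 90 mm high; the point is half-way up
- bottle_mid (a point): bystander: white bottle with blue cap, 56 mm across, 140 mm high; the point is half-way up
- wrench_grip (a point): bystander: steel wrench 160 mm long lying on the bench; the point is on its handle
Things that resemble listed ones, but are neither listed nor needed, are in the scene too. Of the things that look like the part that bears pedal, the smallest one is meant.

How it is judged:
By the outcome, as a careful person would: the job done as asked, in the order asked, and still so for the second after the job is handed in, while the arm keeps its last pose, push and grip.
It also fails if it takes over 51 s, if anything falls off the work surface, if the arm or the gripper's body presses on something with over 40 N, if the wrist force passes 120 N, or if a joint passes its speed limit or range.

## Working session

There is one attempt and no reset: what is moved stays moved. The work goes in short steps, Python scripts to look and compute and a tool call to move; the robot and the scene stay as the last step left them, time stands still between calls to the robot, and variables do not carry over. Pictures are saved under pics/ and viewed, at most 10 in all, crops included, and the job is handed in when it is done.

Besides the shell and the picture viewer there is one more tool, called after "Request:" as name(argument=value, ...), one argument or row to a line, values as JSON. step_arm: Moves the arm, as the interface text tells. Its arguments: {"type":"object","properties":{"plan":{"type":"array","items":{"type":"array","items":{"type":"array","items":{"type":"number"}}}},"claw":{"type":"number"},"newtons":{"type":"number"}},"required":["plan"]}

```bash
mkdir -p pics
cat > h.py <<'E'
import numpy as np, cv2
from workcell import sense, eyes, ticket
from scipy.spatial.transform import Rotation as R
def pts(cam, names, n=3):
    p=eyes.capture(cam); W=p["world_from_camera"]
    for k in names:
        for d in eyes.pinpoint(p,k)[:n]:
            c=np.array(d["xyz"]); w=W[:3,:3]@c+W[:3,3]
            uv=(p["fx"]*c[0]/c[2]+p["cx"],p["fy"]*c[1]/c[2]+p["cy"])
            print(cam,k,round(d["score"],2),w.round(4),np.round(uv))
    return p
def save(p,n): cv2.imwrite(f"pics/{n}.png",p["img"][:,:,::-1])
def st():
    s=sense(); print({k:np.round(s[k],3) for k in ("time_s","position","ee_rot","wrist_force","gripper_width","gripper_force","joint_pos")})
    return s
E
python3 - <<'E'
from h import *
st()
N=["saw","flap_hinge","flap_grip","pedal_pad","pedal","core_mid","bottle_mid","wrench_grip"]
a=pts("scene",N);b=pts("top",N)
save(a,"s0");save(b,"t0")
E
```

```text
{'time_s': np.float64(0.0), 'position': array([0.205, 0.616, 0.23 ]), 'ee_rot': array([-3.14,  0.  ,  2.82]), 'wrist_force': array([0.146, 0.17 , 0.287]), 'gripper_width': np.float64(0.086), 'gripper_force': np.float64(0.0), 'joint_pos': array([-1.235,  0.322, -0.07 ,  1.452,  0.023,  1.371, -0.057])}
scene saw 0.82 [ 0.5868  0.0446 -0.0034] [260. 250.]
scene flap_hinge 0.96 [0.6088 0.1358 0.098 ] [266. 256.]
scene flap_hinge 0.31 [ 0.4431 -0.3211  0.0514] [247. 155.]
scene flap_grip 0.88 [ 0.5404 -0.0882  0.0945] [252. 200.]
scene pedal_pad 0.84 [ 0.1495 -0.3072  0.0702] [316. 126.]
scene pedal_pad 0.74 [ 0.4179 -0.5335  0.0694] [227. 116.]
scene pedal_pad 0.7 [ 0.4431 -0.3203  0.0504] [247. 155.]Traceback (most recent call last):
  File "<stdin>", line 4, in <module>
  File "h.py", line 7, in pts
    for d in eyes.pinpoint(p,k)[:n]:
             ~~~~~~~~~~~~~^^^^^
ValueError: it knows: bottle_mid, core_mid, flap_grip, flap_hinge, pedal_pad, saw, wrench_grip
```

Run:
```python
from h import *
N=["saw","flap_hinge","flap_grip","pedal_pad","core_mid","bottle_mid","wrench_grip"]
a=pts("scene",N,4);b=pts("top",N,4)
save(a,"s0");save(b,"t0")
```

```text
scene saw 0.9 [0.5884 0.045  0.    ] [259. 250.]
scene flap_hinge 0.75 [0.6135 0.1338 0.0951] [265. 257.]
scene flap_grip 0.68 [ 0.5426 -0.0868  0.0949] [252. 200.]
scene pedal_pad 0.96 [ 0.4428 -0.3197  0.0516] [247. 155.]
scene pedal_pad 0.93 [ 0.1515 -0.3061  0.0691] [315. 127.]
scene pedal_pad 0.6 [ 0.4178 -0.5338  0.0699] [227. 116.]
scene core_mid 0.61 [0.6383 0.4266 0.0463] [307. 345.]
scene bottle_mid 0.76 [ 0.7484 -0.2928  0.0706] [173. 188.]
scene wrench_grip 0.72 [ 0.4236  0.4054 -0.0016] [363. 313.]
top saw 0.88 [0.5879 0.0433 0.003 ] [258. 175.]
top flap_hinge 0.96 [0.6157 0.1363 0.0973] [222. 159.]
top flap_hinge 0.45 [0.6396 0.4239 0.0457] [125. 158.]
top flap_grip 0.93 [ 0.5468 -0.0874  0.0931] [305. 181.]
top flap_grip 0.7 [ 0.4506 -0.3211  0.0559] [390. 216.]
top pedal_pad 0.84 [ 0.1534 -0.3084  0.0675] [393. 326.]
top pedal_pad 0.82 [ 0.4495 -0.3223  0.0523] [390. 216.]
top pedal_pad 0.81 [ 0.4208 -0.5282  0.0743] [468. 223.]
top core_mid 0.76 [0.6373 0.4271 0.0442] [124. 159.]
top core_mid 0.27 [0.4245 0.4051 0.0026] [134. 234.]
top bottle_mid 0.66 [ 0.7495 -0.2939  0.0697] [375. 111.]
top wrench_grip 0.78 [0.4264 0.4094 0.0039] [133. 234.]
```

View pics/s0.png

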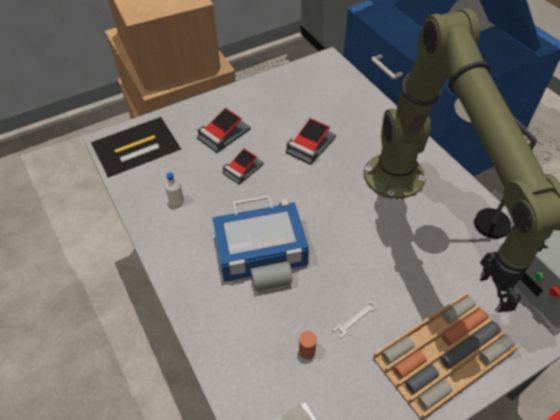

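View pics/t0.png

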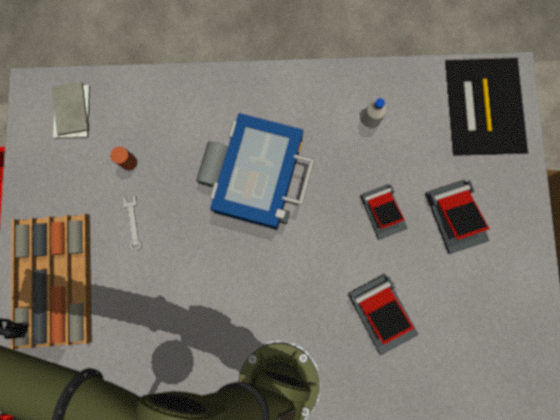

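The top view shows three pedals; the smallest is at px (390,216), which gives about (0.446,-0.321). The saw is at (258,175), with its handle bar at (305,181). The bar points away from the hinge along (-0.30,-0.95), so the tool's present yaw (2.82) already suits the grasp.

```bash
cat >> h.py <<'E'
def rel(*ws, yaw=None, start=None):
    s=sense(); r=R.from_euler("xyz",s["ee_rot"]); p=np.array(s["position"] if start is None else start)
    for w in ws: print(w,(100*r.inv().apply(np.array(w)-p)).round(2))
    if yaw is not None: print("turn", np.degrees((s["ee_rot"][2]-yaw+np.pi)%(2*np.pi)-np.pi).round(1))
E
python3 -c "
from h import *
rel((.5,.3,.23),(.53,0,.23),(.446,-.321,.12),(.446,-.321,.065),yaw=2.837)"
```

```text
(0.5, 0.3, 0.23) [-37.94 -20.73   0.13]
(0.53, 0, 0.23) [-50.28 -48.24   0.13]
(0.446, -0.321, 0.12) [-52.46 -81.35  11.13]
(0.446, -0.321, 0.065) [-52.46 -81.35  16.63]
turn -1.0
```

Request:
step_arm(
  plan=[
    [[-37.9,-20.7,0,-1],[-37.9,-20.7,0,-1],[-37.9,-20.7,0,-1],[-37.9,-20.7,0,-1],[-37.9,-20.7,0,-1],[-37.9,-20.7,0,-1],[-37.9,-20.7,0,-1],[-50.3,-48.2,0,-1],[-50.3,-48.2,0,-1],[-50.3,-48.2,0,-1]],
  ],
  claw=0,
  newtons=40,
)

```text
time_s: 2.3
position: [0.5189, 0.1118, 0.2316]
ee_rot: [3.141, 0.001, 2.837]
wrist_force: [0.7, -0.4, -0.7]
gripper_width: 0.0002
gripper_force: 0.0
```

```bash
python3 -c "
from h import *
st()
rel((.53,0,.23),(.446,-.321,.23),(.446,-.321,.10),yaw=2.837)"
```

```text
{'time_s': np.float64(2.3), 'position': array([0.519, 0.112, 0.232]), 'ee_rot': array([3.141e+00, 1.000e-03, 2.837e+00]), 'wrist_force': array([ 0.735, -0.364, -0.714]), 'gripper_width': np.float64(0.0), 'gripper_force': np.float64(0.0), 'joint_pos': array([-0.572,  0.062,  0.325,  1.758, -0.021,  1.324,  1.024])}
(0.53, 0, 0.23) [ -4.41 -10.34   0.15]
(0.446, -0.321, 0.23) [ -6.02 -43.48   0.13]
(0.446, -0.321, 0.1) [ -6.01 -43.49  13.13]
turn 0.0
```

Request:
step_arm(
  plan=[
    [[-4.4,-10.3,0,0],[-4.4,-10.3,0,0],[-6,-43.5,0,0],[-6,-43.5,0,0],[-6,-43.5,0,0],[-6,-43.5,0,0],[-6,-43.5,0,0],[-6,-43.5,0,0],[-6,-43.5,8,0],[-6,-43.5,13,0]],
  ],
)

```text
time_s: 3.55
position: [0.4465, -0.3197, 0.1058]
ee_rot: [3.141, 0.003, 2.837]
wrist_force: [0.4, -0.2, -0.5]
gripper_width: 0.0002
gripper_force: 0.0
```

Run:
```python
from h import *
st()
a=pts("scene",["pedal_pad","flap_grip","flap_hinge"],4);b=pts("top",["pedal_pad","flap_grip","flap_hinge"],4)
cv2.imwrite("pics/c1.png",np.hstack([cv2.resize(p["img"][y-60:y+60,x-60:x+60,::-1],(400,400),interpolation=2) for p,x,y in ((a,247,155),(b,390,216))]))
rel((.446,-.321,.06),yaw=2.837)
```

```text
{'time_s': np.float64(3.55), 'position': array([ 0.446, -0.32 ,  0.106]), 'ee_rot': array([3.141e+00, 3.000e-03, 2.837e+00]), 'wrist_force': array([ 0.44 , -0.172, -0.497]), 'gripper_width': np.float64(0.0), 'gripper_force': np.float64(0.0), 'joint_pos': array([-0.061,  0.243,  0.719,  1.879, -0.182,  1.082,  1.995])}
scene pedal_pad 0.82 [ 0.4181 -0.5328  0.0709] [227. 116.]
scene pedal_pad 0.68 [ 0.1518 -0.3075  0.07  ] [315. 126.]
scene pedal_pad 0.67 [ 0.4429 -0.322   0.0501] [247. 155.]
top pedal_pad 0.93 [ 0.4509 -0.3216  0.0578] [390. 215.]
top pedal_pad 0.86 [ 0.4176 -0.529   0.0747] [468. 224.]
top pedal_pad 0.6 [ 0.1507 -0.3065  0.0681] [392. 327.]
top flap_hinge 0.64 [0.6192 0.1351 0.0966] [223. 158.]
(0.446, -0.321, 0.06) [ 0.14 -0.12  4.91]
turn 0.0
```

View pics/c1.png

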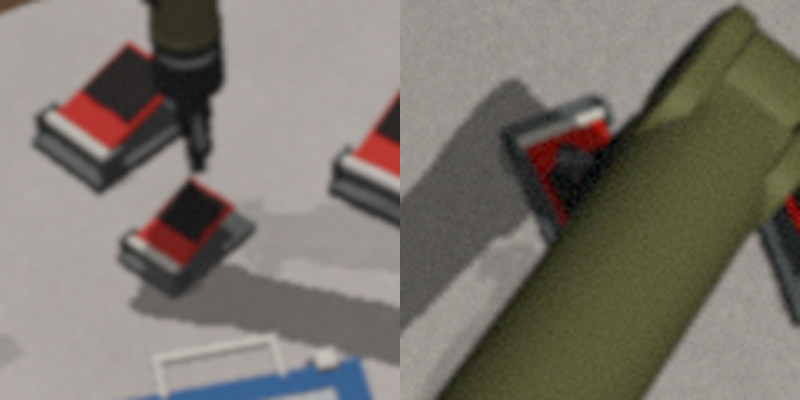

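The closed fingertips stand above the small pedal's pad, at px (195,165) in the left crop, so I'll press down in small stages.

Request:
step_arm(
  plan=[
    [[0.1,-0.1,3,0],[0.1,-0.1,4.5,0],[0.1,-0.1,5,0],[0.1,-0.1,5.5,0],[0.1,-0.1,6,0],[0.1,-0.1,6,0]],
  ],
)

```text
time_s: 4.7
position: [0.4448, -0.3208, 0.0475]
ee_rot: [-3.141, 0.002, 2.837]
wrist_force: [-1.8, 0.0, 2.4]
gripper_width: 0.0002
gripper_force: 1.6
```

Request:
step_arm(
  plan=[
    [[0,0,0.4,0],[0,0,0.8,0],[0,0,0.8,0],[0,0,0.8,0]],
  ],
)

```text
time_s: 5.2
position: [0.4445, -0.3213, 0.0397]
ee_rot: [-3.14, 0.001, 2.837]
wrist_force: [-2.9, -1.1, 6.0]
gripper_width: -0.0
gripper_force: 3.1
```

Request:
step_arm(
  plan=[
    [[0,0,0.4,0],[0,0,0.8,0],[0,0,0.8,0],[0,0,0.8,0]],
  ],
)

```text
time_s: 5.7
position: [0.4442, -0.3216, 0.0345]
ee_rot: [3.141, 0.001, 2.836]
wrist_force: [-10.6, 5.7, 30.3]
gripper_width: -0.0
gripper_force: 14.9
```

Request:
step_arm(
  plan=[
    [[0,0,-0.1,0],[0,0,-0.1,0],[0,0,-0.1,0],[0,0,-0.1,0],[0,0,-0.1,0],[0,0,-0.1,0]],
  ],
)

```text
time_s: 6.45
position: [0.4443, -0.3216, 0.0348]
ee_rot: [3.141, 0.001, 2.836]
wrist_force: [-9.6, 3.9, 23.9]
gripper_width: -0.0002
gripper_force: 11.8
```

Run:
```python
from h import *
st()
a=pts("scene",["pedal_pad","flap_grip","flap_hinge"],4);b=pts("top",["flap_grip","flap_hinge"],4)
cv2.imwrite("pics/c2.png",cv2.resize(a["img"][130:300,170:340,::-1],(600,600),interpolation=2))
```

```text
{'time_s': np.float64(6.45), 'position': array([ 0.444, -0.322,  0.035]), 'ee_rot': array([3.141e+00, 1.000e-03, 2.836e+00]), 'wrist_force': array([-9.559,  3.865, 23.876]), 'gripper_width': np.float64(-0.0), 'gripper_force': np.float64(11.757), 'joint_pos': array([-0.015,  0.346,  0.687,  1.934, -0.268,  0.952,  2.065])}
scene pedal_pad 0.96 [ 0.4172 -0.5317  0.0699] [228. 116.]
scene pedal_pad 0.67 [ 0.1507 -0.3078  0.0684] [315. 127.]
scene pedal_pad 0.65 [ 0.435  -0.3225  0.035 ] [249. 157.]
scene flap_grip 0.73 [ 0.545  -0.0865  0.1194] [251. 196.]
scene flap_hinge 0.92 [0.6095 0.1354 0.0973] [266. 256.]
top flap_grip 0.56 [ 0.5464 -0.0891  0.123 ] [306. 179.]
top flap_hinge 0.64 [0.6158 0.1364 0.0939] [223. 159.]
top flap_hinge 0.54 [ 0.7512 -0.2939  0.0695] [374. 111.]
```

View pics/c2.png

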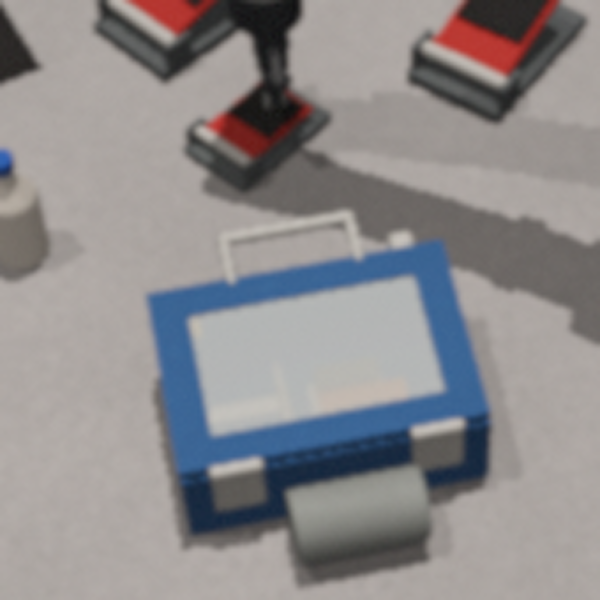

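The pedal is on its stop (force jumped to about 24 N) and the flap is ajar, with its bar at z of about 0.125, px (290,225) in the crop. I'll lift off and go above the bar.

Run:
```python
from h import *
rel((.444,-.3215,.2),(.545,-.087,.2),yaw=2.8376,start=(.444,-.3215,.030))
```

```text
(0.444, -0.3215, 0.2) [ -0.02   0.   -17.  ]
(0.545, -0.087, 0.2) [ -2.6   25.4  -16.99]
turn -0.1
```

Request:
step_arm(
  plan=[
    [[0,0,-2,0],[0,0,-8,0],[0,0,-14,0],[0,0,-17,0],[-2.6,25.4,-17,0],[-2.6,25.4,-17,0],[-2.6,25.4,-17,0],[-2.6,25.4,-17,0],[-2.6,25.4,-17,0],[-2.6,25.4,-17,0]],
  ],
)

```text
time_s: 8.05
position: [0.5454, -0.0853, 0.2016]
ee_rot: [-3.141, 0.0, 2.838]
wrist_force: [-0.3, -0.3, -0.3]
gripper_width: -0.0003
gripper_force: 0.0
```

Request:
step_arm(
  plan=[
    [[0,0,0,0],[0,0,0,0],[0,0,0,0]],
  ],
  claw=48,
)

```text
time_s: 8.43
position: [0.5451, -0.0863, 0.2015]
ee_rot: [3.141, 0.0, 2.835]
wrist_force: [0.3, 0.6, -0.4]
gripper_width: 0.0411
gripper_force: 0.0
```

Run:
```python
from h import *
st()
a=pts("scene",["pedal_pad","flap_grip","flap_hinge"],4);b=pts("top",["flap_grip","flap_hinge"],4)
cv2.imwrite("pics/c3.png",np.hstack([cv2.resize(p["img"][y-60:y+60,x-60:x+60,::-1],(400,400),interpolation=2) for p,x,y in ((a,252,196),(b,306,181))]))
rel((.545,-.087,.14),(.545,-.087,.1075),yaw=2.8376)
```

```text
{'time_s': np.float64(8.425), 'position': array([ 0.545, -0.086,  0.201]), 'ee_rot': array([3.141, 0.   , 2.835]), 'wrist_force': array([ 0.348,  0.65 , -0.357]), 'gripper_width': np.float64(0.041), 'gripper_force': np.float64(0.0), 'joint_pos': array([-0.399,  0.135,  0.556,  1.758, -0.075,  1.269,  1.44 ])}
scene pedal_pad 0.93 [ 0.414  -0.5347  0.0721] [228. 115.]
scene pedal_pad 0.68 [ 0.4425 -0.3208  0.053 ] [247. 155.]
scene pedal_pad 0.68 [ 0.1478 -0.3079  0.0713] [316. 126.]
scene flap_grip 0.94 [ 0.5435 -0.0887  0.1199] [251. 195.]
top flap_hinge 0.57 [0.6176 0.138  0.0948] [222. 158.]
(0.545, -0.087, 0.14) [-0.02 -0.18  6.13]
(0.545, -0.087, 0.1075) [-0.02 -0.18  9.38]
turn -0.0
```

View pics/c3.png

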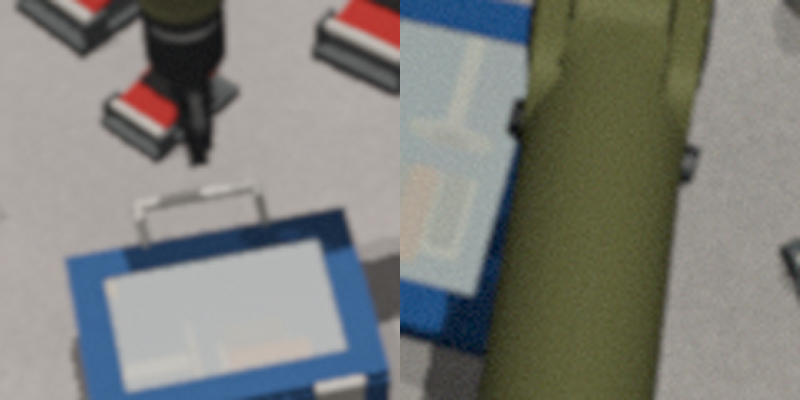

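The fingers, opened to 41 mm, hang centred above the bar (left crop, bar near (200,195)). I'll descend and grip.

Request:
step_arm(
  plan=[
    [[0,-0.2,4,0],[0,-0.2,6.5,0],[0,-0.2,8,0],[0,-0.2,9,0],[0,-0.2,9.4,0],[0,-0.2,9.4,0]],
  ],
)

```text
time_s: 9.52
position: [0.5451, -0.0872, 0.1077]
ee_rot: [3.141, 0.001, 2.837]
wrist_force: [0.2, -0.3, -0.1]
gripper_width: 0.0413
gripper_force: 0.0
```

Request:
step_arm(
  plan=[
    [[0,0,0,0],[0,0,0,0],[0,0,0,0],[0,0,0,0],[0,0,0,0]],
  ],
  claw=0,
  newtons=40,
)

```text
time_s: 10.15
position: [0.5445, -0.0894, 0.108]
ee_rot: [-3.139, 0.001, 2.836]
wrist_force: [-2.1, -4.9, 2.8]
gripper_width: 0.0107
gripper_force: 39.0
```

Run:
```python
from h import *
s=st()
p=s["position"]; h=np.array([.6145,.1355,.096]); d=np.array([-.2993,-.954,0])
for t in np.arange(.13,1.5709,.0801):
    g=h+.235*(np.cos(t)*d+np.array([0,0,np.sin(t)]))-[0,0,.019]
    if t<.14: print(g); 
    rel(tuple(g.round(3)),start=h+.235*(np.cos(.13)*d+np.array([0,0,np.sin(.13)]))-[0,0,.019])
```

```text
{'time_s': np.float64(10.15), 'position': array([ 0.545, -0.089,  0.108]), 'ee_rot': array([-3.139e+00,  1.000e-03,  2.836e+00]), 'wrist_force': array([-2.108, -4.912,  2.75 ]), 'gripper_width': np.float64(0.011), 'gripper_force': np.float64(38.957), 'joint_pos': array([-0.375,  0.227,  0.55 ,  1.864, -0.131,  1.086,  1.49 ])}
[ 0.544758   -0.08679826  0.10746402]
(np.float64(0.545), np.float64(-0.087), np.float64(0.107)) [-0.03 -0.01  0.05]
(np.float64(0.546), np.float64(-0.084), np.float64(0.126)) [-0.04  0.3  -1.85]
(np.float64(0.547), np.float64(-0.079), np.float64(0.144)) [ 0.02  0.8  -3.66]
(np.float64(0.549), np.float64(-0.073), np.float64(0.162)) [ 0.01  1.43 -5.46]
(np.float64(0.551), np.float64(-0.066), np.float64(0.179)) [ 0.02  2.16 -7.16]
(np.float64(0.554), np.float64(-0.058), np.float64(0.196)) [-0.02  3.01 -8.86]
(np.float64(0.557), np.float64(-0.048), np.float64(0.212)) [-1.000e-02  4.050e+00 -1.046e+01]
(np.float64(0.56), np.float64(-0.037), np.float64(0.227)) [  0.03   5.18 -11.96]
(np.float64(0.564), np.float64(-0.025), np.float64(0.241)) [ 1.000e-02  6.440e+00 -1.337e+01]
(np.float64(0.568), np.float64(-0.012), np.float64(0.254)) [  0.02   7.8  -14.67]
(np.float64(0.573), np.float64(0.002), np.float64(0.266)) [ -0.04   9.28 -15.87]
(np.float64(0.577), np.float64(0.016), np.float64(0.276)) [  0.    10.74 -16.88]
(np.float64(0.582), np.float64(0.032), np.float64(0.285)) [  0.    12.41 -17.78]
(np.float64(0.587), np.float64(0.048), np.float64(0.293)) [ 1.000e-02  1.409e+01 -1.858e+01]
(np.float64(0.592), np.float64(0.065), np.float64(0.3)) [  0.04  15.86 -19.29]
(np.float64(0.598), np.float64(0.082), np.float64(0.305)) [ -0.02  17.66 -19.79]
(np.float64(0.603), np.float64(0.1), np.float64(0.309)) [  0.05  19.52 -20.2 ]
(np.float64(0.609), np.float64(0.118), np.float64(0.311)) [ 1.000e-02  2.142e+01 -2.040e+01]
```

Request:
step_arm(
  plan=[
    [[0,-0.1,-0.9,0],[0,0.1,-1.85,0],[0,0.3,-2.8,0],[0,0.6,-3.7,0],[0,0.9,-4.6,0],[0,1.2,-5.5,0],[0,1.6,-6.3,0],[0,2,-7.2,0],[0,2.4,-8,0],[0,2.8,-8.9,0]],
  ],
)

```text
time_s: 11.4
position: [0.5529, -0.0614, 0.1971]
ee_rot: [-3.14, 0.0, 2.836]
wrist_force: [1.5, -4.4, -2.1]
gripper_width: 0.0107
gripper_force: 38.9
```

Run:
```python
from h import *
st()
pts("scene",["flap_grip","flap_hinge"],4);pts("top",["flap_grip","flap_hinge"],4)
```

```text
{'time_s': np.float64(11.4), 'position': array([ 0.553, -0.061,  0.197]), 'ee_rot': array([-3.14 ,  0.   ,  2.836]), 'wrist_force': array([ 1.525, -4.351, -2.064]), 'gripper_width': np.float64(0.011), 'gripper_force': np.float64(38.876), 'joint_pos': array([-0.427,  0.149,  0.54 ,  1.753, -0.079,  1.262,  1.398])}
scene flap_grip 0.94 [ 0.5503 -0.0592  0.2083] [252. 184.]
scene flap_hinge 0.72 [0.6131 0.1341 0.0977] [265. 256.]
top flap_hinge 0.93 [0.6158 0.1406 0.0971] [221. 159.]
```

Request:
step_arm(
  plan=[
    [[0,0.5,-0.8,0],[0,1.0,-1.55,0],[0,1.55,-2.3,0],[0,2.1,-3.05,0],[0,2.7,-3.75,0],[0,3.4,-4.45,0],[0,4.05,-5.1,0],[0,4.75,-5.75,0],[0,5.45,-6.35,0],[0,6.2,-6.95,0]],
  ],
)

```text
time_s: 12.95
position: [0.5702, -0.0045, 0.2676]
ee_rot: [-3.138, -0.001, 2.834]
wrist_force: [-5.0, -7.8, 7.3]
gripper_width: 0.0105
gripper_force: 39.0
```

```bash
cat >> h.py <<'E'
def ang():
    p=sense()["position"]; d=np.array([-.2993,-.954]); r=(p[:2]-[.6136,.1326])@d; z=p[2]+.019-.096
    print("r",np.hypot(r,z),"ang",np.arctan2(z,r),"horiz",r)
E
python3 - <<'E'
from h import *
st();ang()
E
```

```text
{'time_s': np.float64(12.95), 'position': array([ 0.57 , -0.005,  0.268]), 'ee_rot': array([-3.138e+00, -1.000e-03,  2.834e+00]), 'wrist_force': array([-4.992, -7.799,  7.341]), 'gripper_width': np.float64(0.011), 'gripper_force': np.float64(38.972), 'joint_pos': array([-0.493,  0.141,  0.505,  1.615, -0.066,  1.405,  1.282])}
r 0.23873326664520578 ang 0.9243669231280144 horiz 0.14379861017404272
```

Request:
step_arm(
  plan=[
    [[0,0.5,-0.8,0],[0,1.45,-1.5,0],[0,2.5,-2.1,0],[0,3.5,-2.65,0],[0,4.55,-3.15,0],[0,5.6,-3.6,0],[0,6.7,-4,0],[0,7.9,-4.35,0],[0,9,-4.65,0],[0,9,-4.65,0]],
  ],
)

```text
time_s: 14.2
position: [0.5982, 0.0875, 0.3124]
ee_rot: [3.14, -0.002, 2.841]
wrist_force: [-5.7, 0.6, 3.0]
gripper_width: 0.0102
gripper_force: 41.1
```

Run:
```python
from h import *
s=st();p=s["position"];d=np.array([-.2993,-.954]); print("u",(p[:2]-[.6145,.1355])@d)
a=pts("scene",["flap_grip","flap_hinge"],4);b=pts("top",["flap_grip","flap_hinge"],4)
cv2.imwrite("pics/c4.png",np.hstack([cv2.resize(q["img"][y-90:y+90,x-90:x+90,::-1],(400,400),interpolation=2) for q,x,y in ((a,255,210),(b,260,170))]))
```

```text
{'time_s': np.float64(14.2), 'position': array([0.598, 0.087, 0.312]), 'ee_rot': array([ 3.140e+00, -2.000e-03,  2.841e+00]), 'wrist_force': array([-5.698,  0.642,  3.041]), 'gripper_width': np.float64(0.01), 'gripper_force': np.float64(41.1), 'joint_pos': array([-0.568,  0.206,  0.454,  1.456, -0.092,  1.501,  1.154])}
u 0.05068724805563791
scene flap_hinge 0.8 [0.6123 0.1367 0.0951] [265. 257.]
```

View pics/c4.png

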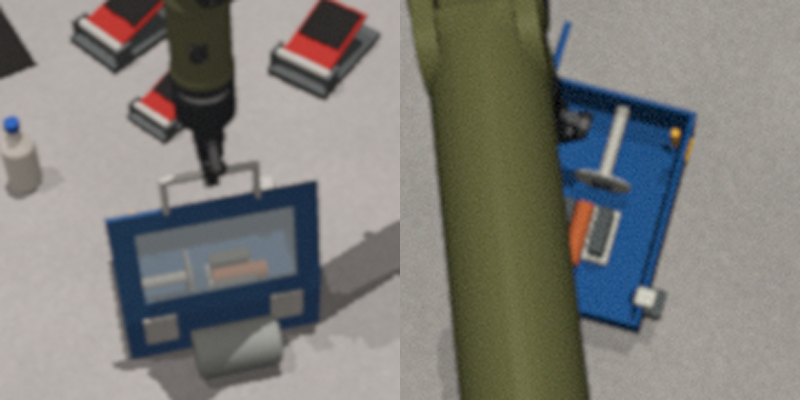

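The flap is at about 1.36 rad and still gripped: the left crop shows the fingers on the bar at (210,170). Now the last stretch, slowly.

Request:
step_arm(
  plan=[
    [[0,0.9,-0.2,0],[0,1.8,-0.35,0],[0,2.6,-0.45,0],[0,3.3,-0.5,0],[0,4,-0.55,0],[0,4.5,-0.55,0],[0,4.9,-0.6,0],[0,5,-0.6,0],[0,5,-0.6,0],[0,5,-0.6,0]],
  ],
)

```text
time_s: 15.75
position: [0.6125, 0.1331, 0.3174]
ee_rot: [-3.141, -0.003, 2.838]
wrist_force: [-6.6, 0.1, 0.6]
gripper_width: 0.0101
gripper_force: 40.9
```

Run:
```python
from h import *
s=st();p=s["position"];d=np.array([-.2993,-.954]); print("u",(p[:2]-[.6145,.1355])@d, "fd",s["wrist_force"][:2]@d)
a=pts("scene",["flap_grip","flap_hinge","core_mid","bottle_mid","wrench_grip"],4);b=pts("top",["flap_grip","flap_hinge"],4)
cv2.imwrite("pics/c5.png",np.hstack([cv2.resize(q["img"][y-90:y+90,x-90:x+90,::-1],(400,400),interpolation=2) for q,x,y in ((a,255,210),(b,260,170))]))
```

```text
{'time_s': np.float64(15.75), 'position': array([0.612, 0.133, 0.317]), 'ee_rot': array([-3.141e+00, -3.000e-03,  2.838e+00]), 'wrist_force': array([-6.631,  0.08 ,  0.606]), 'gripper_width': np.float64(0.01), 'gripper_force': np.float64(40.943), 'joint_pos': array([-0.601,  0.257,  0.434,  1.387, -0.109,  1.524,  1.093])}
u 0.002924212570906956 fd 1.908201312452748
scene flap_grip 0.88 [0.6119 0.1354 0.3267] [262. 211.]
scene flap_grip 0.52 [ 0.424   0.4084 -0.0017] [363. 313.]
scene flap_hinge 0.96 [0.6117 0.1325 0.0939] [265. 256.]
scene core_mid 0.86 [0.6371 0.4268 0.0467] [307. 345.]
scene bottle_mid 0.71 [ 0.746  -0.2939  0.0688] [173. 188.]
scene wrench_grip 0.81 [0.4229 0.4041 0.0019] [363. 312.]
top flap_grip 0.76 [0.6124 0.1333 0.328 ] [210. 134.]
top flap_hinge 0.81 [0.6173 0.1382 0.0966] [222. 158.]
```

View pics/c5.png

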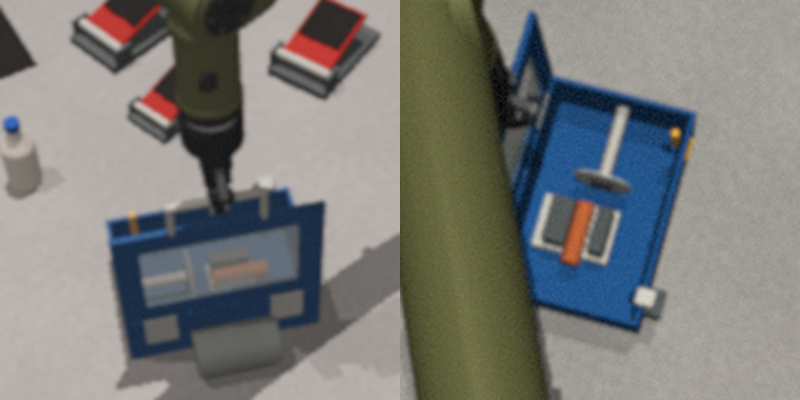

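The flap stands upright above its hinge and the bar is still gripped; core, bottle and wrench haven't moved. A 1.5 mm trim and a settle, then I'll hand in.

Request:
step_arm(
  plan=[
    [[0,0.15,0,0],[0,0.15,0,0],[0,0.15,0,0],[0,0.15,0,0],[0,0.15,0,0],[0,0.15,0,0],[0,0.15,0,0],[0,0.15,0,0]],
  ],
)

```text
time_s: 17.2
position: [0.6129, 0.1344, 0.3174]
ee_rot: [-3.141, -0.003, 2.838]
wrist_force: [-6.0, -0.0, 0.3]
gripper_width: 0.01
gripper_force: 41.0
```

Run:
```python
from h import *
st(); print(np.abs(sense()["dq"]).max()); print(ticket.sign_off())
```

```text
{'time_s': np.float64(17.2), 'position': array([0.613, 0.134, 0.317]), 'ee_rot': array([-3.141e+00, -3.000e-03,  2.838e+00]), 'wrist_force': array([-5.977, -0.019,  0.338]), 'gripper_width': np.float64(0.01), 'gripper_force': np.float64(40.952), 'joint_pos': array([-0.602,  0.259,  0.433,  1.385, -0.109,  1.524,  1.091])}
0.0012133585916050704
the job is handed in; nothing more can be done
None
```

I pressed the pedal to its stop, the flap popped ajar, and I swung it upright by its bar; the job was handed in at 17.2 s with the flap held still in the grip and the core, bottle and wrench unmoved (no verdict was returned).

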